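Slide the notions tray home under the counter shelf

TASK

Slide the white notions tray by its blue tab along the counter, without lifting it, nose first between the guides and under the low shelf, until the red side catch has ridden over the tray's side and clicked into its notch; how far back the catch is set is not known, so feel for it, push gently and stop as soon as the tray comes up solid after the click. Keep everything clear of the shelf, do not ram the guides or the catch, keep the three tubs standing in the tray, leave the other things on the counter alone, then let go of the tray.

Things in the scene. Friction and masses are not known exactly. Their poses are not given: they have to be found in the camera images.
- bay: The shelf bay, fixed to the counter: four grey posts 72 mm tall at its corners. Origin: on the counter surface, below the middle of the shelf's front edge; x points inward, along the direction in which the tray slides in (away from the robot), y to the left, z up. It stands elsewhere in each start, turned up to 0.2 rad.
- shelf: Brown board (the overhang) of the bay with stock on it: 150 mm deep (bay x 0 to 150), 220 mm wide, underside 72 mm and top 84 mm above the counter; the stock on it (a cardboard box and clear tubs) begins at bay x 70 mm and stands up to 136 mm above the counter. Same origin and axes as the bay.
- guides: Two aluminium guide rails on the counter, fixed, 10 mm tall, inner faces at bay y = +-56.5 mm, running from bay x -20 to 140 mm, with mouths that flare outward from about 56 mm to 68 mm half width between bay x -18 and -39 mm. The tray is 110 mm wide over its skids, so it has 1.5 mm of play each side. Same origin and axes as the bay.
- latch_rail: Dark steel track of the red catch, left (+y) side of the bay. Origin and axes as the bay. The catch, an upright red roller 12 mm across, 11 to 22 mm above the counter, has its axis somewhere between bay x 30 and 80 mm: a setting that is not measured and does not shift when pushed. Its rubber mount yields 1 mm per 8 N along x.
- catch (a joint): Sideways travel of the red roller, m: 0 = free, sprung fully in (its inner edge then at bay y +45 mm), grows outward to the left up to 0.014. Spring: about 3 N at 0, plus 0.3 N per mm. Riding over the crest of the tray's side it reads about 0.010 (0.0085 to 0.0115), in the notch about 0.005 (0.0035 to 0.0065).
- tray: White open tray 140 mm long (x), 34 mm tall, 110 mm wide over the grey skids (22 mm tall) on both sides; six cells hold three loose tubs; about 0.3 to 0.6 kg; drags on the counter with some 0.6 of its load. Origin: centre of its underside, x towards its nose (x +70 mm, the end that goes in first), y left, z up. Pushing it past the catch takes some 6 to 12 N at the tab (more if the tray is also pressed down), then the force falls.
- notch (a point): Middle of the notch in the tray's left skid (tray x 39.5, y 50, z 16 mm). Along that skid from the nose: a ramp (tray x 70 to 50 mm, y 44 to 55 mm), a crest (x 50 to 46 mm, y 55), the notch (x 46 to 33 mm, 5 mm deep, square ends), then solid: this wall stops against the roller. With the roller in the notch the tray's origin is 39 mm (+-1) in front of the roller's axis, at bay x -10 to 42 mm.
- tab (a point): The blue tab at the front (robot) end of the tray, to hold it by: 16 mm wide (tray y), sticking out 35 mm, from 2 to 46 mm above the counter. The point lies in it 24 mm in front of the tray's front wall, 94 mm behind the tray's origin (tray x -94 mm), 34 mm above the counter.
- tub0: Small clear tub with a red lid, 35 mm across, 48 mm tall, about 40 g, standing loose in a cell of the tray (cell floor 3 mm up). Origin: centre of its underside, z up.
- tub1: Small clear tub with a yellow lid, 35 mm across, 48 mm tall, about 40 g, standing loose in a cell of the tray (cell floor 3 mm up). Origin: centre of its underside, z up.
- tub2: Small clear tub with a green lid, 35 mm across, 48 mm tall, about 40 g, standing loose in a cell of the tray (cell floor 3 mm up). Origin: centre of its underside, z up.
- button_jar: Bystander: amber jar, 68 mm across, 100 mm tall. Origin: centre of its underside.
- pencil_cup: Bystander: blue cup, 76 mm across, 90 mm tall. Origin: centre of its underside.
- tape_stand: Bystander: grey tape dispenser 130 x 55 mm, 86 mm tall. Origin: centre of its underside.
- card_box: Bystander: cardboard box 110 x 75 x 50 mm. Origin: centre of its underside.
- yardstick: Bystander: wooden ruler 250 x 30 x 8 mm, lying flat. Origin: centre of its underside.
- pin_tin: Bystander: round tin 66 mm across, 30 mm tall with red lid. Origin: centre of its underside.
Not all that is in view belongs to the job. What is shaped like the tub1 but pink is not meant.

How it is judged (in metres and radians):
On the way, in this order (a step that is already met when the one before it is completed fails the run):
1. the tray's nose is between the guides and under the shelf (x of tray in the frame of bay above -0.067 m and y of tray in the frame of bay between -0.006 and 0.006 m), for 0.05 s.
2. the red catch rides over the crest of the tray's side (value of joint catch above 0.0075 m and x of tray in the frame of bay above -0.035 m), for 0.02 s.
At the end, for the whole second after the job is handed in: The tray lies at rest on the counter under the shelf, between the guides (within 5 mm of the bay's centre line, within 0.06 rad), with the red catch in its notch (catch joint 2.5 to 7.2 mm, tray origin 15 mm before to 50 mm behind the shelf's front edge), the three tubs standing in it (value of joint catch between 0.0025 and 0.0072 m and x of tray in the frame of bay between -0.015 and 0.05 m and y of tray in the frame of bay between -0.005 and 0.005 m and angle between the x axis of tray and the x axis of bay, either way round below 0.06 rad and height (world z) of tray below 0.004 m and linear speed of tray below 0.01 m/s and angle between each of tub0, tub1, tub2's own z axis and vertical below 0.3 rad and distance between each of tub0, tub1, tub2 and tray below 0.075 m); the robot touches nothing.
It fails at once if anything presses on the shelf or its underside (over 1.5 N) (contact force between shelf and anything else above 1.5 N).
It fails at once if the tray is rammed against the catch (over 15 N) (contact force between tray and latch_rail above 15 N).
It fails at once if the tray is forced against the guides (over 20 N) (contact force between tray and guides above 20 N).
It fails at once if the tray is lifted off the counter (over 12 mm) or a tub is tipped (over 0.5 rad) (height (world z) of tray above 0.012 m or angle between any of tub0, tub1, tub2's own z axis and vertical above 0.5 rad).
It fails at once if a bystander is moved more than 15 mm (distance of any of button_jar, pencil_cup, tape_stand, card_box, yardstick, pin_tin from where it was at the start of the episode above 0.015 m).
It also fails if it takes over 61 s, if anything falls off the work surface, if the arm or the gripper's body presses on something with over 40 N, if the wrist force passes 120 N, or if a joint passes its speed limit or range.

ROBOT

A 7-joint arm with a two-finger parallel gripper is mounted at the origin on the work surface. World frame = base frame: x ahead of the robot, y to its left, z up, the work surface at z = 0. Lengths are in mm, angles in rad, forces in N, time in s.
With the tool pointing down it reaches from about 425 to 975 mm from the base axis. Payload 16.7 kg.
Tool frame: the origin (TCP) lies midway between the tips of the shut fingers; the grasp point (between the pads) lies 19 mm behind it; z points along the fingers, y is the direction in which the jaws open and shut (so a half turn about z gives the same grasp; the last joint's range is limited). The gripper opens to 85 mm and grips with 20 to 120 N. Pads are 22 mm wide; open, the fingers measure 114 mm over their backs; the gripper's body (76 mm by 85 mm) begins 54 mm behind the grasp point. The pads swing forward as they close: fully open they stand 13 mm farther back than shut.
Start: joints at [1.073, 0.426, 0.074, 1.606, -0.034, 1.111, -0.067], TCP at [230.028, -634.558, 231.302] pointing down, gripper open.
Joint ranges: [-2.85, 2.85], [-0.5, 2.14], [-1.23, 1.37], [0.21, 2.46], [-1.02, 4.16], [0.16, 2.05], [-2.73, 2.73]. Speed limits (rad/s): [1.89, 1.89, 2.39, 2.39, 3.01, 3.01, 3.01].

INTERFACE

Orientations are given as a unit quaternion [w, x, y, z].
In Python, from bench import ctrl gives the robot as it stands. The module is installed in compiled form; this text tells all that it offers. Calls block until the motion is done:
- ctrl.reach(position, orientation): joint-space move of the TCP to a pose.
- ctrl.servo_line(position, attitude=None, feed=150, threshold=None): straight line of the TCP; attitude=None keeps the orientation; feed is the mean speed in mm/s. With threshold (N) it stops when the force on the tool has changed by that much, and returns True; else False.
- ctrl.move_j(angles): joint-space move.
- ctrl.command_gripper(opening): opening from 0.0 (shut) to 1.0 (fully open); the grip force is fixed at half the most; returns when the fingers have stopped.
- ctrl.hold(seconds).
- ctrl.ik(position, orientation): joint angles nearest the present ones, or None.
- ctrl.observe(): the state.
- ctrl.get_image(name): name is "scene" or "top" or "wrist"; returns a dict with "img" (420x560x3 uint8, red, green, blue), "z_map" (420x560 float32, mm along the optical axis (not along the pixel's ray), 0 where there is no reading), "intrinsics" (3x3 intrinsics, pixels), "xyz" and "rotation" of the camera in the world. Camera axes: x right, y up, looking along -z (the intrinsics and any distortion apply to the point x, -y, -z); pixel columns grow to the right and rows downward; lengths in mm; the calibration is good to about 2 mm. A picture is of the moment at which its call begins.
A pose or a line that the arm cannot do raises ctrl.Unreachable and nothing moves.
- ctrl.job_done(): hands the job in, once; it reports no verdict.
The state is a dict: "time": time; "joints": joint angles; "qvel": joint speeds; "effort": joint torques, N m; "position": TCP position; "tcp_rot": TCP orientation; "wrist_force": force on the tool from outside, world axes, zero at the start; "ft_torque": the same for the moment, N m; "gripper_width": opening from 0.0 (shut) to 1.0 (fully open).
Only numpy, scipy, OpenCV 4.12 (cv2) and the standard library are available. Lean on these libraries where they do the work, as an engineer would, in place of code of your own. Each camera call takes 0.05 s, during which the arm holds its last target.

## Working session

There is one attempt and no reset: what is moved stays moved. The work goes in short steps, each a Python script; the robot and the scene stay as the last script left them, time stands still between calls to the robot, and variables do not carry over. Pictures are saved under pics/ and viewed, and the job is handed in when it is done.

```bash
mkdir -p pics; python3 - <<'E'
from bench import ctrl
import cv2,numpy as np
for n in ("scene","top","wrist"):
    d=ctrl.get_image(n); cv2.imwrite(f"pics/{n}0.png",d["img"][:,:,::-1]); np.savez(f"pics/{n}0.npz",**{k:np.array(v) for k,v in d.items()})
    print(n,np.array(d["xyz"]).round(0),np.array(d["rotation"]).round(3).tolist(),np.array(d["intrinsics"]).round(1).tolist(),[k for k in d])
o=ctrl.observe();print({k:np.round(v,3).tolist() for k,v in o.items()})
E
```

```text
scene [1399. -313.  848.] [0.754, 0.348, 0.225, 0.51] [[508.4, 0.0, 279.9], [0.0, 508.4, 214.2], [0.0, 0.0, 1.0]] ['img', 'z_map', 'intrinsics', 'xyz', 'rotation']
top [ 367.   40. 1302.] [-0.696, -0.05, 0.051, 0.714] [[440.9, 0.0, 282.7], [0.0, 440.9, 203.8], [0.0, 0.0, 1.0]] ['img', 'z_map', 'intrinsics', 'xyz', 'rotation']
wrist [ 291. -613.  373.] [0.812, -0.106, 0.076, -0.569] [[297.8, 0.0, 278.5], [0.0, 297.8, 208.8], [0.0, 0.0, 1.0]] ['img', 'z_map', 'intrinsics', 'xyz', 'rotation']
{'time': 0.15, 'joints': [1.073, 0.427, 0.074, 1.606, -0.034, 1.111, -0.067], 'qvel': [-0.002, -0.001, 0.001, -0.002, -0.001, 0.001, 0.0], 'effort': [0.004, -95.03, 3.764, -46.376, 0.019, 0.008, -0.0], 'position': [229.945, -634.28, 230.741], 'tcp_rot': [-0.001, 0.985, 0.173, -0.0], 'wrist_force': [0.328, 0.211, 0.176], 'ft_torque': [-0.007, -0.029, 0.01], 'gripper_width': 1.0}
```

View pics/scene0.png

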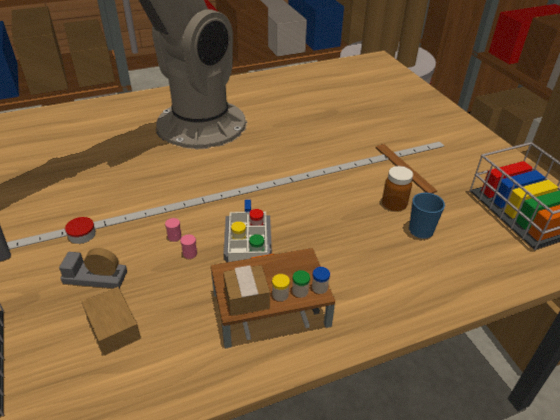

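View pics/top0.png

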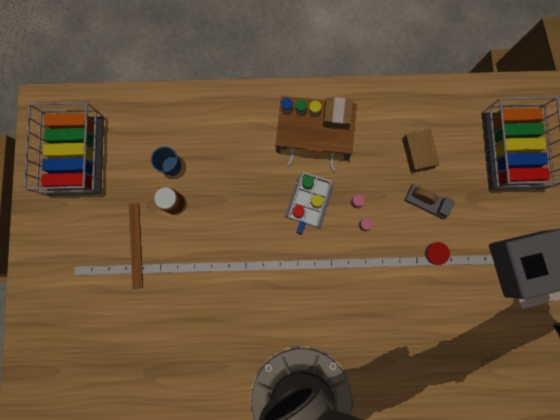

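View pics/wrist0.png

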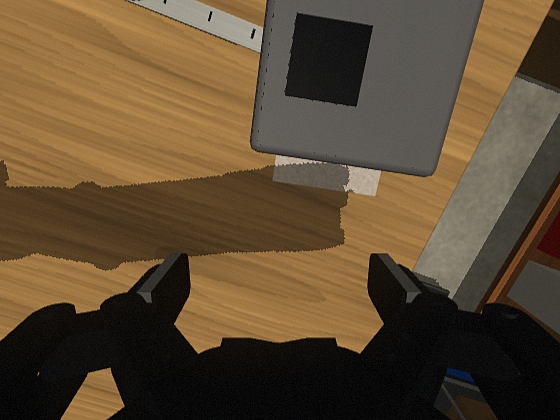

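The top view shows the tray at about (310,200) with its blue tab at (301,228). The shelf front edge runs from (278,148) to (353,156), with the guide mouths at about (291,160) and (333,166). There are two pink decoys at (358,201) and (366,224). Next I'll work out positions from this image.

```bash
cat > h.py <<'E'
import numpy as np,cv2
from scipy.spatial.transform import Rotation as R
def rot(q): 
    q=np.array(q,float)
    return q if q.shape==(3,3) else R.from_quat(q[[1,2,3,0]]).as_matrix()
def cloud(d):
    z=np.array(d["z_map"],float);K=np.array(d["intrinsics"]);h,w=z.shape
    u,v=np.meshgrid(np.arange(w),np.arange(h))
    p=np.stack([(u-K[0,2])/K[0,0]*z,-(v-K[1,2])/K[1,1]*z,-z],-1)
    P=p@rot(d["rotation"]).T+np.array(d["xyz"]); P[z<=0]=np.nan
    return P
def rayz(d,u,v,z0):
    K=np.array(d["intrinsics"]);r=rot(d["rotation"])@np.array([(u-K[0,2])/K[0,0],-(v-K[1,2])/K[1,1],-1]);c=np.array(d["xyz"])
    return c+r*(z0-c[2])/r[2]
def load(n): return dict(np.load(n))
def save(d,n,crop=None,s=1):
    im=d["img"][:,:,::-1]
    if crop: im=im[crop[1]:crop[3],crop[0]:crop[2]]
    cv2.imwrite("pics/"+n+".png",cv2.resize(im,None,fx=s,fy=s,interpolation=cv2.INTER_CUBIC))
def q(yaw): # tool down, tool x at world yaw
    return [0,float(np.cos(yaw/2)),float(np.sin(yaw/2)),0]
E
python3 - <<'E'
from h import *
d=load("pics/top0.npz");save(d,"topc",(260,80,400,250),3.5)
P=cloud(d)
hsv=cv2.cvtColor(d["img"],cv2.COLOR_RGB2HSV)
print("counter z",np.nanmedian(P[300:330,150:220,2]))
u,v=np.meshgrid(np.arange(560),np.arange(420))
m=(hsv[...,0]>105)&(hsv[...,0]<130)&(hsv[...,1]>150)&(u>285)&(u<320)&(v>215)&(v<240)
print("tab",m.sum(),np.nanmedian(P[m],0),u[m].mean(),v[m].mean(), rayz(d,u[m].mean(),v[m].mean(),46))
# shelf by height
m=(abs(P[...,2]-84)<6)&(u>265)&(u<370)&(v>85)&(v<170)
pts=P[m][:,:2].astype(np.float32);r=cv2.minAreaRect(pts);print("shelf",r,cv2.boxPoints(r),np.median(P[m][:,2]))
m=(P[...,2]>24)&(P[...,2]<65)&(u>280)&(u<340)&(v>168)&(v<230)
pts=P[m][:,:2].astype(np.float32);r=cv2.minAreaRect(pts);print("tray",r,cv2.boxPoints(r))
E
```

```text
counter z -1.1357752177493694
tab 51 [479.91568851 -14.39242808  45.43579404] 300.70588235294116 227.01960784313727 [479.76923456 -13.98015081  46.        ]
shelf ((770.735595703125, -65.11074829101562), (219.848388671875, 154.9861602783203), 82.07927703857422) [[ 678.8339   -163.30746 ]
 [ 832.3415   -184.665   ]
 [ 862.63727    33.085968]
 [ 709.1297     54.443497]] 83.38775389433101
tray ((551.277099609375, -38.156211853027344), (108.72421264648438, 168.66395568847656), 70.1632308959961) [[ 453.50177   -60.675293]
 [ 612.1578   -117.90999 ]
 [ 649.0524    -15.637131]
 [ 490.39642    41.597565]]
```

View pics/topc.png

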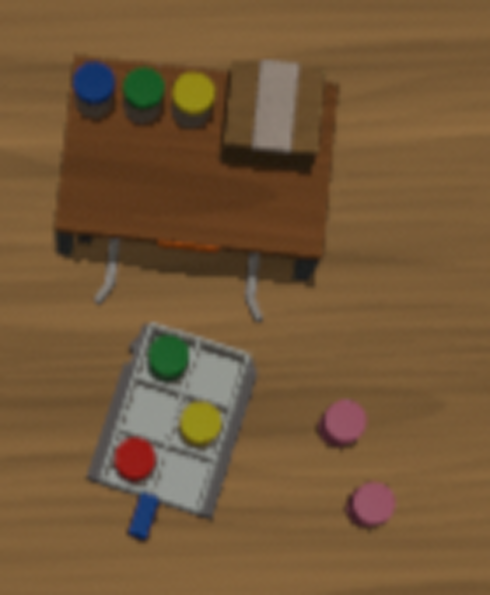

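The crop shows the tray with its nose up and to the right, all three tubs standing and the tab at the lower left. The shelf is turned about -0.14 rad and the tray about -0.35 rad. I'll move above the tab for a closer look with the wrist camera.

```bash
python3 - <<'E'
from bench import ctrl
from h import *
ctrl.reach([480,-15,235],q(-0.347)); 
d=ctrl.get_image("wrist");np.savez("pics/wrist1.npz",**{k:np.array(v) for k,v in d.items()});save(d,"wrist1")
d=ctrl.get_image("top");np.savez("pics/top1.npz",**{k:np.array(v) for k,v in d.items()})
o=ctrl.observe();print(o["time"],o["position"],o["joints"],o["wrist_force"])
E
```

```text
2.625 [480.09227507 -15.57626482 234.9465906 ] [ 0.28568663  0.1279165  -0.41717787  2.00369552  0.06058413  1.02176878
 -2.07881478] [ 0.29093247 -0.73031879 -0.09605348]
```

View pics/wrist1.png

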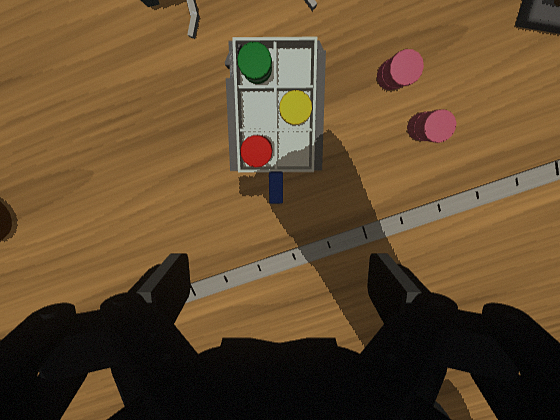

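The wrist view shows the tab at (276,187), the tray rim spanning u 233–317 and v 38–172, and the guide mouths at the top edge (193,25) and (312,3). I'll look further forward to measure the bay.

```bash
python3 - <<'E'
from bench import ctrl
from h import *
ctrl.reach([560,-38,245],q(-0.138)); 
d=ctrl.get_image("wrist");np.savez("pics/wrist2.npz",**{k:np.array(v) for k,v in d.items()});save(d,"wrist2")
print(ctrl.observe()["time"])
d=load("pics/wrist1.npz");P=cloud(d);hsv=cv2.cvtColor(d["img"],cv2.COLOR_RGB2HSV)
u,v=np.meshgrid(np.arange(560),np.arange(420))
print("counter",np.nanmedian(P[100:160,100:180,2]))
m=(hsv[...,0]>105)&(hsv[...,0]<130)&(hsv[...,1]>120)&(u>255)&(u<300)&(v>165)&(v<215)
m2=m&(P[...,2]>38)
r=cv2.minAreaRect(P[m2][:,:2].astype(np.float32));print("tab",m2.sum(),r,np.median(P[m2],0))
m=(P[...,2]>29)&(P[...,2]<39)&(u>225)&(u<325)&(v>30)&(v<175)&(hsv[...,1]<60)
r=cv2.minAreaRect(P[m][:,:2].astype(np.float32));print("rim",m.sum(),r,cv2.boxPoints(r).round(1).tolist(),np.median(P[m],0))
E
```

```text
3.1083
counter -0.3475650012879612
tab 419 ((482.5896301269531, -13.134248733520508), (14.962822914123535, 34.71517562866211), 70.11585235595703) [483.08790045 -13.62597462  45.49484884]
rim 1746 ((563.852783203125, -42.328826904296875), (88.17583465576172, 139.69891357421875), 70.38790130615234) [[483.29998779296875, -60.400001525878906], [614.9000244140625, -107.30000305175781], [644.4000244140625, -24.200000762939453], [512.9000244140625, 22.600000381469727]] [573.5855856  -44.00175873  33.15534548]
```

View pics/wrist2.png

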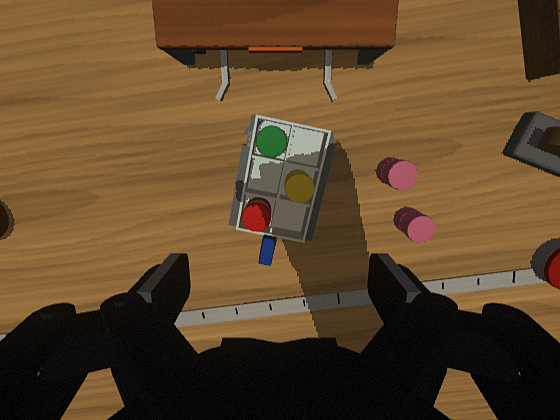

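The wrist camera now shows the shelf front edge from (155,46) to (397,46), the guides with mouth ends at (220,100) and (334,99), and posts at (180,58) and (375,57). Next I'll measure the bay frame.

```bash
python3 - <<'E'
from h import *
d=load("pics/wrist2.npz");P=cloud(d);hsv=cv2.cvtColor(d["img"],cv2.COLOR_RGB2HSV)
u,v=np.meshgrid(np.arange(560),np.arange(420))
m=(abs(P[...,2]-84)<4)&(u>140)&(u<410)&(v<60)
# front edge: per column last row
cols=[];
for c in range(165,388):
    rr=np.where(m[:,c])[0]
    if len(rr): cols.append(P[rr.max(),c])
cols=np.array(cols);f=np.polyfit(cols[:,1],cols[:,0],1);print("front edge x = a y + b",f,"yaw",-np.arctan(-f[0])*-1 , np.std(cols[:,0]-np.polyval(f,cols[:,1])))
pts=P[m]
yaw=-np.arctan(f[0]); print("yaw",yaw,"z",np.median(pts[:,2]))
ex=np.array([np.cos(yaw),np.sin(yaw)]);ey=np.array([-ex[1],ex[0]])
print("lateral ext",np.percentile(pts[:,:2]@ey,[0,.5,99.5,100]),"front",(cols[:,:2]@ex).mean())
# guides: z 6..14, greyish, front of shelf
m=(P[...,2]>6)&(P[...,2]<14)&(u>205)&(u<345)&(v>44)&(v<110)&(hsv[...,1]<80)
for nm,mm in(("L",m&(u<270)),("R",m&(u>290))):
    s=P[mm][:,:2]; a=s@ex;b=s@ey
    for lo in range(int(a.min()),int(a.max()),6):
        k=(a>=lo)&(a<lo+6)
        if k.any(): print(nm,lo+3,k.sum(),b[k].min().round(1),b[k].max().round(1))
# top cloud
d=load("pics/top0.npz");P=cloud(d)
m=(abs(P[...,2]-84)<6)&(u>265)&(u<370)&(v>85)&(v<170);s=P[m][:,:2]
print("top lateral",np.percentile(s@ey,[0,1,99,100]),"front",np.percentile(s@ex,[0,1,99,100]))
E
```

```text
front edge x = a y + b [1.39924269e-01 7.04830154e+02] yaw -0.13902166570271482 1.0995360251591622
yaw -0.13902166570271482 z 83.57049568926021
lateral ext [-68.00274289 -65.77397666 150.57371282 152.36465504] front 698.0299820887969
L 662 27 106.9 115.0
L 668 36 103.8 112.4
L 674 36 100.3 109.8
L 680 35 98.9 105.8
L 686 41 99.0 106.7
L 692 38 99.1 106.6
L 698 38 98.9 106.3
L 704 42 98.7 105.9
L 710 45 98.8 106.9
R 662 26 -29.2 -22.1
R 668 34 -28.2 -19.1
R 674 33 -23.8 -15.5
R 680 39 -21.4 -14.2
R 686 37 -21.2 -13.9
R 692 41 -21.9 -13.9
R 698 41 -21.7 -13.8
R 704 42 -21.6 -14.3
R 710 41 -21.2 -14.0
top lateral [-67.64985122 -65.76958699 150.63210924 152.29078153] front [694.83591279 698.6184122  846.12502239 849.79162607]
```

```bash
cat >> h.py <<'E'
BY=-0.139; BA=698.0; BB=42.45
def bay2w(x,y,z=0):
    e=np.array([np.cos(BY),np.sin(BY)]);n=np.array([-e[1],e[0]])
    return np.r_[e*(BA+x)+n*(BB+y),z]
def w2bay(p):
    e=np.array([np.cos(BY),np.sin(BY)]);n=np.array([-e[1],e[0]])
    return np.array([p[0]*e[0]+p[1]*e[1]-BA,p[0]*n[0]+p[1]*n[1]-BB])
def yawof(o):
    m=rot(o["tcp_rot"]);return np.arctan2(m[1,0],m[0,0])
E
python3 - <<'E'
from bench import ctrl
from h import *
ty=-0.344;t=np.array([563.85,-42.33])
p=t-94*np.array([np.cos(ty),np.sin(ty)])
print(p,w2bay(p),w2bay(t),bay2w(*w2bay(t)))
ctrl.command_gripper(0.6)
ctrl.reach([*p,100],q(ty))
hit=ctrl.servo_line([*p,16],feed=80,threshold=8)
o=ctrl.observe();print(hit,o["position"],o["wrist_force"],o["time"])
if not hit:
    ctrl.command_gripper(0.0)
    o=ctrl.observe();print(o["position"],o["wrist_force"],o["ft_torque"],o["gripper_width"],yawof(o),o["time"])
d=ctrl.get_image("wrist");save(d,"w3");np.savez("pics/w3.npz",**{k:np.array(v) for k,v in d.items()})
E
```

```text
[475.3571612  -10.62798931] [-225.75509962   12.88659667] [-133.72336708   -6.24871637] [563.85 -42.33   0.  ]
False [475.70118583 -10.62625014  16.40359237] [ 0.12051882  0.58504632 -0.33712349] 5.4583
[475.57516077 -10.6809657   16.43778378] [-2.09464324 -0.08064406  8.09307384] [-0.0433812   0.4170442   0.14480809] 0.17933118583079172 -0.34388657934419736 5.8667
```

View pics/w3.png

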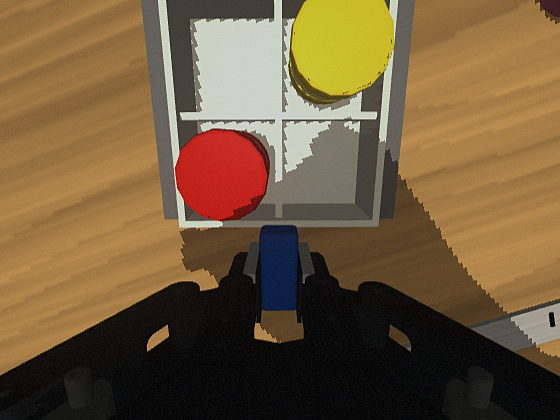

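The tab at (279,268) is gripped square between the pads, and the red and yellow tubs are upright. The pads push down with 8 N as they close, so I'll relieve that first and then align the tray.

```bash
python3 - <<'E'
from bench import ctrl
from h import *
o=ctrl.observe();p=np.array(o["position"])
z=p[2]
for i in range(5):
    z+=0.4
    ctrl.servo_line([p[0],p[1],z],feed=5)
    ctrl.hold(0.1);o=ctrl.observe();f=np.array(o["wrist_force"]);print(np.round(o["position"],2),f.round(2),o["time"])
    if f[2]<2: break
E
```

```text
[475.53 -10.63  16.79] [ 1.06  0.29 -2.83] 6.3417
```

```bash
python3 - <<'E'
from bench import ctrl
from h import *
o=ctrl.observe();z=o["position"][2]
ctrl.servo_line(bay2w(-127-94,0,z).tolist(),q(BY),feed=25)
ctrl.hold(0.3)
o=ctrl.observe();print(np.round(o["position"],2),w2bay(o["position"]),yawof(o),np.round(o["wrist_force"],2),np.round(o["ft_torque"],2),o["time"])
d=ctrl.get_image("wrist");save(d,"w4");np.savez("pics/w4.npz",**{k:np.array(v) for k,v in d.items()})
d=ctrl.get_image("top");save(d,"t4",(260,80,400,250),3.5);np.savez("pics/t4.npz",**{k:np.array(v) for k,v in d.items()})
d=ctrl.get_image("scene");save(d,"s4",(180,170,360,350),3);np.savez("pics/s4.npz",**{k:np.array(v) for k,v in d.items()})
E
```

```text
[478.21 -23.91  16.79] [-2.21085701e+02  1.26793509e-01] -0.13902240833499557 [-0.3  -1.41 -2.97] [-0.15  0.17 -0.12] 7.3417
```

View pics/w4.png

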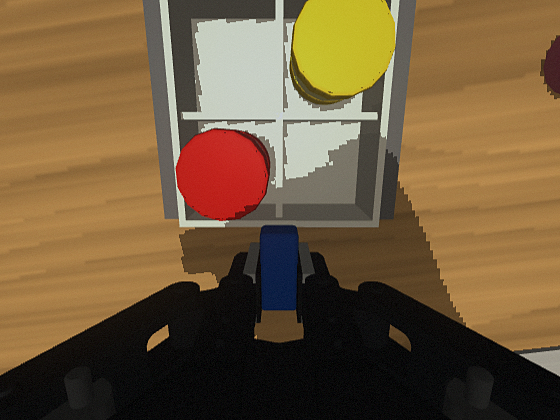

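View pics/t4.png

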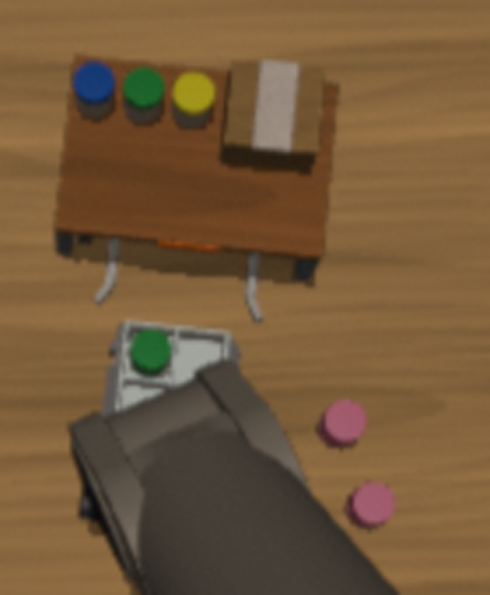

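View pics/s4.png

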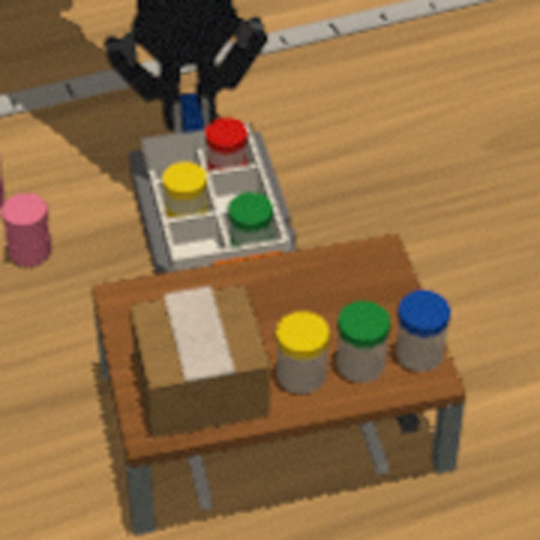

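The tray is still square in the grip (skid edges at u 163 and 394, centred on the tab at 279). Its nose is centred in front of the guide mouths and all three tubs are upright. Next I'll measure its lateral position with the same camera I used for the bay.

```bash
python3 - <<'E'
from h import *
u,v=np.meshgrid(np.arange(560),np.arange(420))
d=load("pics/w4.npz");P=cloud(d);b=np.stack([P[...,0]*np.cos(BY)+P[...,1]*np.sin(BY)-BA,-P[...,0]*np.sin(BY)+P[...,1]*np.cos(BY)-BB],-1)
# skid outer edges by height jump: per row
for r in range(20,215,20):
    z=P[r,:,2]; k=np.where((z>15)&(z<40)&(u[r]>120)&(u[r]<430))[0]
    print(r,k.min(),k.max(),b[r,k.min()].round(1),b[r,k.max()].round(1),"mid",((b[r,k.min(),1]+b[r,k.max(),1])/2).round(2))
d=load("pics/t4.npz");P=cloud(d)
m=(P[...,2]>25)&(P[...,2]<38)&(u>290)&(u<328)&(v>168)&(v<182)
s=P[m];B=np.array([w2bay(x) for x in s]);print("top nose",B.min(0),B.max(0),s.shape)
d=load("pics/s4.npz");P=cloud(d);hsv=cv2.cvtColor(d["img"],cv2.COLOR_RGB2HSV)
m=(P[...,2]>29)&(P[...,2]<38)&(u>225)&(u<280)&(v>210)&(v<262)&(hsv[...,1]<70)
B=np.array([w2bay(x) for x in P[m]]).astype(np.float32);print("scene",cv2.minAreaRect(B))
m=(abs(P[...,2]-84)<4)&(u>205)&(u<340)&(v>245)&(v<325)
B=np.array([w2bay(x) for x in P[m]]).astype(np.float32);print("scene shelf",cv2.minAreaRect(B))
E
```

```text
20 145 413 [-112.8   54.3] [-112.7  -55.5] mid -0.58
40 147 411 [-120.2   54.2] [-120.5  -54.9] mid -0.33
60 149 409 [-127.7   54.5] [-127.8  -55.4] mid -0.44
80 151 407 [-135.8   53.8] [-135.9  -54.6] mid -0.42
100 153 405 [-143.7   54.3] [-143.8  -55.2] mid -0.45
120 155 403 [-152.    54.8] [-152.1  -55.1] mid -0.16
140 157 401 [-160.6   54.5] [-160.8  -55.6] mid -0.54
160 159 399 [-169.6   54.5] [-169.6  -55.2] mid -0.32
180 161 397 [-178.7   54.3] [-178.7  -54.9] mid -0.27
200 163 394 [-188.1   54. ] [-188.4  -54.8] mid -0.4
top nose [-87.0351489  -44.62524917] [-56.43599607  53.18409536] (76, 3)
scene ((-132.33657836914062, -0.9015541076660156), (88.58595275878906, 160.6143341064453), 89.98917388916016)
scene shelf ((76.59122467041016, -0.5256500244140625), (220.10296630859375, 155.61582946777344), 89.99932098388672)
```

The tray's mid-line is 0.4 mm to the right of the bay's mid-line, and the scene camera gives the same offset. I'll correct for that and slide in, watching the forces.

```bash
cat >> h.py <<'E'
def bayf(o):
    f=np.array(o["wrist_force"]);e=np.array([np.cos(BY),np.sin(BY)])
    return np.array([f[0]*e[0]+f[1]*e[1],-f[0]*e[1]+f[1]*e[0],f[2]])
E
python3 - <<'E'
from bench import ctrl
from h import *
z=16.79+0.04
y=0.4
def st(t=""):
    o=ctrl.observe();b=w2bay(o["position"]);print(t,"tray",b[0].round(2)+94,b[1].round(2),"F",bayf(o).round(2),"Mz",round(o["ft_torque"][2],2),"z",round(o["position"][2],2),"t",round(o["time"],2));return o
for x in (-115,-105,-95,-85,-75,-64,-58,-52):
    h=ctrl.servo_line(bay2w(x-94,y,z).tolist(),q(BY),feed=30,threshold=7)
    o=st(h)
    if h: break
E
```

```text
False tray -114.74000000000001 0.52 F [-0.09 -0.46 -2.78] Mz 0.0 z 16.83 t 8.04
False tray -104.72999999999999 0.44 F [ 0.23  0.23 -3.44] Mz 0.04 z 16.82 t 8.53
False tray -94.71000000000001 0.43 F [-0.79 -0.26 -2.93] Mz 0.06 z 16.85 t 9.01
False tray -84.72999999999999 0.44 F [ 0.67  0.35 -3.34] Mz 0.01 z 16.81 t 9.49
False tray -74.71000000000001 0.42 F [ 0.13  0.13 -4.07] Mz -0.0 z 16.83 t 9.97
False tray -63.72999999999999 0.44 F [ 1.31  0.14 -2.46] Mz 0.01 z 16.83 t 10.49
False tray -57.639999999999986 0.4 F [-0.58  0.46 -3.29] Mz -0.01 z 16.87 t 10.84
False tray -51.650000000000006 0.43 F [ 1.06  0.25 -2.31] Mz -0.01 z 16.84 t 11.19
```

```bash
cat > push.py <<'E'
from bench import ctrl
from h import *
import sys
def push(x0,x1,step,y=0.4,z=16.83,lim=-11,feed=15,stopfn=None):
    x=x0;log=[]
    while x<x1:
        x+=step
        ctrl.servo_line(bay2w(x-94,y,z).tolist(),q(BY),feed=feed)
        o=ctrl.observe();b=w2bay(o["position"]);f=bayf(o)
        log.append((x,b[0]+94,b[1],*f,o["ft_torque"][2],o["time"]))
        print("x %.1f meas %.2f y %.2f F %.1f %.1f %.1f Mz %.2f t %.2f"%log[-1])
        if f[0]<lim or abs(f[1])>6: print("STOP");break
        if stopfn and stopfn(log): print("stopfn");break
    return log
E
python3 - <<'E'
from push import *
# stop when ramp force clearly built
push(-52,5,1.5,stopfn=lambda l: len(l)>2 and all(a[3]<-4 for a in l[-3:]))
E
```

```text
x -50.5 meas -50.41 y 0.37 F 0.8 -0.2 -3.5 Mz 0.03 t 11.44
x -49.0 meas -48.86 y 0.44 F -0.1 -0.1 -2.7 Mz -0.05 t 11.69
x -47.5 meas -47.33 y 0.41 F 0.9 0.6 -2.9 Mz 0.03 t 11.94
x -46.0 meas -45.79 y 0.45 F 1.3 -0.0 -2.4 Mz -0.06 t 12.19
x -44.5 meas -44.32 y 0.40 F 0.3 -0.3 -2.5 Mz -0.03 t 12.44
x -43.0 meas -42.81 y 0.40 F 0.5 -0.5 -3.0 Mz -0.01 t 12.69
x -41.5 meas -41.29 y 0.41 F 0.0 -0.6 -3.5 Mz -0.02 t 12.94
x -40.0 meas -39.81 y 0.44 F -0.0 -0.1 -3.1 Mz 0.01 t 13.19
x -38.5 meas -38.32 y 0.41 F 0.6 -0.2 -2.0 Mz -0.10 t 13.44
x -37.0 meas -36.82 y 0.41 F 1.4 -0.8 -2.7 Mz 0.07 t 13.69
x -35.5 meas -35.29 y 0.39 F 1.1 0.8 -2.9 Mz 0.01 t 13.94
x -34.0 meas -33.83 y 0.40 F 0.6 0.0 -2.7 Mz 0.04 t 14.19
x -32.5 meas -32.31 y 0.41 F -0.6 -0.9 -3.0 Mz -0.03 t 14.44
x -31.0 meas -31.12 y 0.17 F -2.6 -2.1 -2.2 Mz -0.13 t 14.69
x -29.5 meas -29.72 y 0.09 F -3.8 -2.4 -1.0 Mz -0.33 t 14.94
x -28.0 meas -28.15 y 0.11 F -4.2 -2.6 -2.1 Mz -0.37 t 15.19
x -26.5 meas -26.65 y 0.12 F -2.6 -3.4 -1.3 Mz -0.36 t 15.44
x -25.0 meas -25.19 y 0.10 F -4.3 -3.7 -1.6 Mz -0.34 t 15.69
x -23.5 meas -23.76 y 0.05 F -4.5 -4.6 -1.7 Mz -0.35 t 15.94
x -22.0 meas -22.32 y -0.01 F -5.0 -3.7 -1.8 Mz -0.35 t 16.19
stopfn
```

The ramp contact began at about tray x -31.5 mm, so I expect the notch near -3. I'll continue more finely.

```bash
sed -i 's/abs(f\[1\])>6/abs(f[1])>10/' push.py; python3 - <<'E'
from push import *
def crest(l): return min(a[3] for a in l)<-4.5 and l[-1][3]>-2.2 and len(l)>3
l=push(-22,0,1,stopfn=crest)
E
```

```text
x -21.0 meas -21.46 y -0.05 F -5.5 -4.4 -0.9 Mz -0.39 t 16.44
x -20.0 meas -20.50 y -0.11 F -6.6 -3.5 -0.4 Mz -0.38 t 16.69
x -19.0 meas -19.51 y -0.16 F -5.7 -3.8 -1.1 Mz -0.40 t 16.94
x -18.0 meas -18.60 y -0.21 F -6.4 -4.5 -0.7 Mz -0.37 t 17.19
x -17.0 meas -17.55 y -0.21 F -5.2 -5.6 -0.5 Mz -0.36 t 17.44
x -16.0 meas -16.64 y -0.26 F -6.8 -4.9 -0.3 Mz -0.41 t 17.69
x -15.0 meas -15.67 y -0.28 F -6.4 -5.0 -0.3 Mz -0.40 t 17.94
x -14.0 meas -14.54 y -0.23 F -6.7 -4.6 -0.1 Mz -0.44 t 18.19
x -13.0 meas -13.25 y -0.11 F -5.0 -4.0 -1.4 Mz -0.47 t 18.44
x -12.0 meas -12.05 y -0.09 F -2.7 -4.3 -2.6 Mz -0.44 t 18.69
x -11.0 meas -10.97 y -0.08 F -1.8 -3.7 -1.9 Mz -0.46 t 18.94
stopfn
```

```bash
python3 - <<'E'
from push import *
l=push(-11,2,0.5,lim=-6.5)
E
```

```text
x -10.5 meas -10.54 y -0.05 F -3.7 -4.2 -2.1 Mz -0.50 t 19.19
x -10.0 meas -10.04 y -0.04 F -3.3 -5.0 -1.4 Mz -0.51 t 19.44
x -9.5 meas -9.43 y -0.04 F -2.3 -4.6 -1.5 Mz -0.49 t 19.69
x -9.0 meas -8.88 y 0.11 F -2.3 -4.5 -2.1 Mz -0.59 t 19.94
x -8.5 meas -8.31 y 0.20 F -0.5 -5.3 -3.1 Mz -0.65 t 20.19
x -8.0 meas -7.78 y 0.34 F -0.0 -5.4 -1.5 Mz -0.76 t 20.44
x -7.5 meas -7.21 y 0.42 F 1.3 -4.6 -2.9 Mz -0.76 t 20.69
x -7.0 meas -6.74 y 0.45 F 2.6 -4.0 -2.9 Mz -0.78 t 20.94
x -6.5 meas -6.20 y 0.49 F 3.5 -5.2 -3.0 Mz -0.76 t 21.19
x -6.0 meas -5.66 y 0.50 F 3.4 -3.5 -2.9 Mz -0.76 t 21.44
x -5.5 meas -4.86 y 0.58 F 4.9 -2.7 -3.4 Mz -0.79 t 21.69
x -5.0 meas -4.54 y 0.50 F 4.7 -4.1 -3.4 Mz -0.76 t 21.94
x -4.5 meas -4.28 y 0.44 F 3.6 -4.7 -3.4 Mz -0.67 t 22.19
x -4.0 meas -3.99 y 0.41 F 2.2 -4.1 -1.3 Mz -0.62 t 22.44
x -3.5 meas -3.74 y 0.32 F 0.1 -3.8 -1.7 Mz -0.59 t 22.69
x -3.0 meas -3.32 y 0.32 F -1.4 -4.4 -0.4 Mz -0.61 t 22.94
x -2.5 meas -2.92 y 0.35 F -2.3 -4.6 -0.9 Mz -0.53 t 23.19
x -2.0 meas -2.45 y 0.34 F -1.6 -3.7 -1.4 Mz -0.56 t 23.44
x -1.5 meas -1.95 y 0.41 F -2.3 -5.7 -1.5 Mz -0.53 t 23.69
x -1.0 meas -1.66 y 0.35 F -3.4 -5.4 -0.8 Mz -0.47 t 23.94
x -0.5 meas -1.36 y 0.32 F -5.8 -4.7 -0.7 Mz -0.43 t 24.19
x 0.0 meas -1.19 y 0.24 F -7.0 -5.6 1.5 Mz -0.39 t 24.44
STOP
```

The force log shows the sequence: ramp (-6.8 N), crest, then the catch pulling forward (+4.9 N) as it dropped in, then solid at about 8 N/mm. I'll ease off the preload, look, and then release.

```bash
python3 - <<'E'
from push import *
for x,y in ((-0.7,0.1),(-1.2,-0.3),(-1.5,-0.6)):
    ctrl.servo_line(bay2w(x-94,y,16.83).tolist(),q(BY),feed=5)
    o=ctrl.observe();b=w2bay(o["position"]);print(b+[94,0],bayf(o).round(2),round(o["ft_torque"][2],2),o["time"])
d=ctrl.get_image("scene");save(d,"s5",(160,150,360,350),3)
d=ctrl.get_image("wrist");save(d,"w5")
E
```

```text
[-1.336166    0.11777112] [-3.08 -4.22 -0.89] -0.32 24.7417
[-1.46800452 -0.17131205] [-3.84 -2.57 -1.92] -0.27 25.0167
[-1.54786676 -0.48171933] [-2.35 -1.75 -3.1 ] -0.19 25.2667
```

View pics/s5.png

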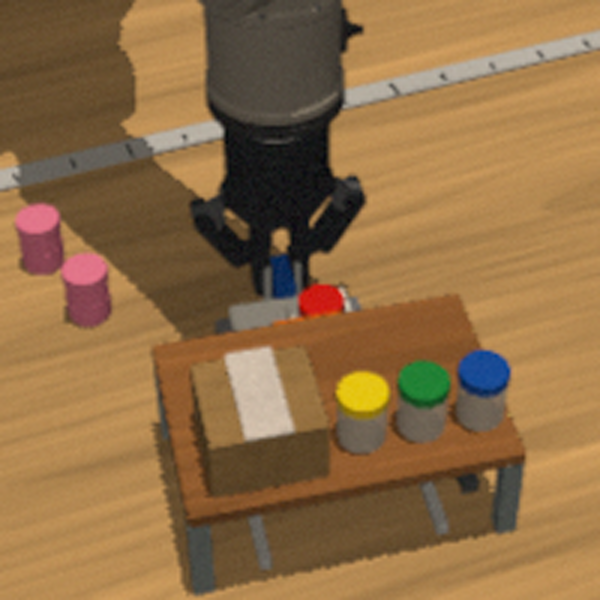

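View pics/w5.png

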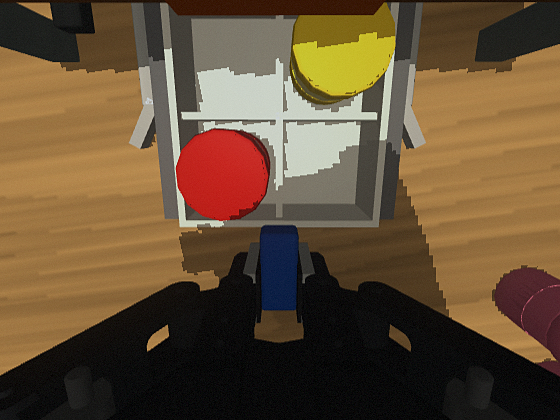

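The tray lies between the guides (skids between the flares at (140,120) and (412,125)), with its nose under the shelf edge at the top. The red and yellow tubs are upright. Now I'll release it and back off.

```bash
python3 - <<'E'
from push import *
ctrl.command_gripper(0.5)
o=ctrl.observe();print(bayf(o).round(2),o["gripper_width"],o["time"])
d=ctrl.get_image("wrist");save(d,"w6")
p=np.array(o["position"])
h=ctrl.servo_line([p[0],p[1],75],feed=50,threshold=6);print(h)
if not h:
    ctrl.servo_line(bay2w(-150,0,200).tolist(),feed=150)
    ctrl.hold(0.2)
    d=ctrl.get_image("wrist");save(d,"w7");np.savez("pics/w7.npz",**{k:np.array(v) for k,v in d.items()})
    o=ctrl.observe();print(o["position"],bayf(o).round(2),o["time"])
d=ctrl.get_image("scene");save(d,"s7")
E
```

```text
[0.58 0.18 0.63] 0.4972036473482954 25.75
False
[548.48002306 -33.83191926 199.33013051] [ 0.52  0.15 -0.7 ] 28.425
```

View pics/w7.png

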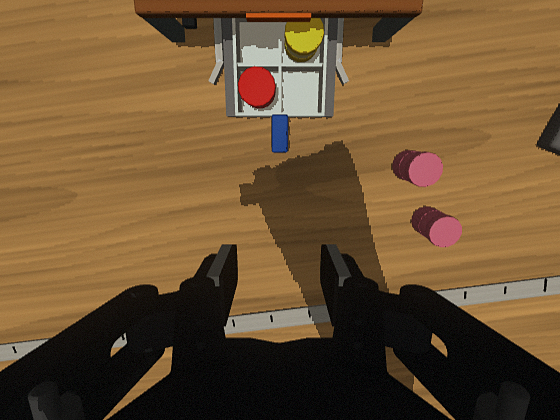

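View pics/s7.png

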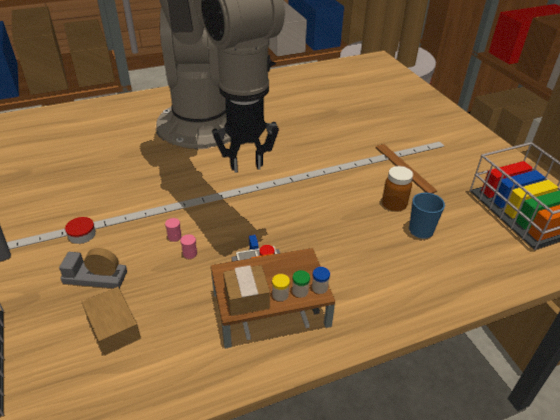

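```bash
python3 - <<'E'
from push import *
d=load("pics/w7.npz");P=cloud(d);hsv=cv2.cvtColor(d["img"],cv2.COLOR_RGB2HSV)
u,v=np.meshgrid(np.arange(560),np.arange(420))
m=(hsv[...,0]>105)&(hsv[...,0]<130)&(hsv[...,1]>120)&(u>265)&(u<295)&(v>108)&(v<158)&(P[...,2]>38)
B=np.array([w2bay(x) for x in P[m]]).astype(np.float32);print("tab bay",cv2.minAreaRect(B))
for r in (85,95,105,112):
    k=np.where((P[r,:,2]>15)&(P[r,:,2]<40)&(u[r]>215)&(u[r]<345))[0];a,b=w2bay(P[r,k.min()]),w2bay(P[r,k.max()]);print(a,b)
ctrl.job_done();print(ctrl.observe()["time"])
E
```

```text
tab bay ((-89.16758728027344, -1.2527174949645996), (33.73240280151367, 14.737395286560059), 0.022999653592705727)
[-42.73119768  53.10179397] [-42.81061843 -55.72231326]
[-51.9665492   53.77501047] [-52.07661781 -55.34638813]
[-61.61063103  53.03793232] [-61.66967052 -55.7230176 ]
[-68.40324034  53.28174215] [-68.46839798 -55.97782977]
the job is handed in; nothing more can be done
the job is handed in; nothing more can be done
```

The tray is in the bay with the catch clicked into its notch, going by the push forces. I let go of it and handed the job in. The interface reports no verdict.

- **What I did:** I gripped the blue tab and eased off the 8 N of downward push from the closing fingers. I squared the tray up in front of the guides and slid it in at low speed.
- **Feeling for the catch:**
  - The ramp touched at tray x about -31.5 mm and pushed back with at most 6.8 N.
  - The crest came at about -13 mm.
  - The catch then pulled the tray forward with 4.9 N at about -5 mm as it dropped in.
  - The tray came up solid at about -1.3 mm, and I stopped at 7 N. I then eased back, opened the gripper and withdrew straight up.
- **Final checks:**
  - The tab is where it should be for tray x of about -1.7 mm. The tray is about 1.2 mm right of the centre line and square with the bay (to about 0.001 rad).
  - The red and yellow tubs stand upright, the gripper is clear with no force on it, and the other objects look unmoved.
- **Not seen directly:** The roller in the notch and the green tub are hidden under the shelf. The click rests on the force record alone, and the green tub was last seen upright just before the tray went in.

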